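# Sweep the spilled nuts into the catch pan

## Robot

A 6-joint arm with a two-finger parallel gripper is mounted at the origin on the work surface. World frame = base frame: x ahead of the robot, y to its left, z up, the work surface at z = 0. Lengths are in m, angles in rad, forces in N, time in s.
With the tool pointing down it reaches from about 0.275 to 0.75 m from the base axis. Payload 10.2 kg.
Tool frame: the origin (TCP) lies where the fingers leave the gripper's body, on its centre line; the fingertips stand 64 mm ahead of it and the grasp point (between the pads) lies 45 mm ahead of it; z points along the fingers, y is the line along which they close (so a half turn about z gives the same grasp; the last joint's range is limited). The gripper opens to 88 mm and grips with 3 to 60 N. Pads are 18 mm wide; open, the fingers measure 123 mm over their backs; the gripper's body (75 mm by 187 mm) begins 45 mm behind the grasp point.
Start: joints at [1.05, 0.313, 1.498, -0, 1.331, -0.223], TCP at [0.154, 0.502, 0.303] pointing down, gripper open.
Joint ranges: [-2.94, 2.94], [-0.97, 2.17], [0.19, 2.56], [-1.23, 4.37], [0.02, 3.11], [-2.88, 2.88]. Speed limits (rad/s): [2.39, 2.39, 3.01, 3.14, 3.14, 3.14].

## Interface

Orientations are given as a rotation vector (axis times angle).
In Python, from plant import monitor, vision, close_job gives the robot as it stands.
- The arm moves only by the tool arm_command, never from a script. Its argument "increments" is a list that holds one entry, the list of rows, each a list of 7 numbers: the shift along the tool's x, y, z in units of 0.3 m (1.0 is 0.3 m), then the turn, a rotation vector about the tool's x, y, z in units of 0.5 rad (1.0 is 0.5 rad), then the gripper command: -1 is shut, 1 is fully open, values between are in proportion. A call has 1 to 20 rows; each row is the pose to reach, as a shift and turn from the pose commanded when the call began, along the tool's axes at that moment; what a row does not reach only later rows make up. A row lasts 1/12 s, in which the tool goes at most 41.7 mm and 7.16 degrees, less where a joint would pass 70% of its speed; a pose out of reach is approached as far as the arm can. A call with a number of a shift or a turn outside -1 to 1 is refused whole. A call with a gripper value outside its range is refused whole. The fingers move at their own pace and stop on an object; the grip force is fixed at half the most. Time passes only in rows, so rows that repeat a pose let the fingers close. It gives the time, the measured TCP pose, the force, the opening and the grip force at its end, in the units of the state.
- monitor.read_state(): the state, without advancing time (a new reading comes with each control period).
- vision.grab_frame(name): name is "side" or "top"; returns a dict with "color" (480x640x3 uint8, red, green, blue), "fx", "fy", "cx", "cy" (pixels), "k1" (the pictures are not rectified: a ray, as slopes to the right and down, at radius r is drawn at 1 + k1 r^2 times it, then the intrinsics apply), "xyz" and "attitude" of the camera in the world. Camera axes: x right, y down, z forward; pixel columns grow to the right and rows downward; lengths in m; the calibration is good to about 2 mm. A picture is of the moment at which its call begins. There is no depth.
- close_job(): hands the job in; it is judged then, once.
The state is a dict: "t": time; "q": joint angles; "joint_vel": joint speeds; "joint_efforts": joint torques, N m; "tcp_pos": TCP position; "tool_rot": TCP orientation; "contact_force": force on the tool from outside, world axes, zero at the start; "torque": the same for the moment, N m; "gripper_width": finger opening in m; "finger_force": force on a finger pad.
Only numpy, scipy, OpenCV 4.12 (cv2) and the standard library are available. Lean on these libraries where they do the work, as an engineer would, in place of code of your own. Each camera call takes 0.05 s, during which the arm holds its last target. There are 200 camera calls.

## Task

Three big steel hex nuts lie spilled on the workbench: with the fingertips, sweep all three along the bench through the open side of the catch pan, until each lies wholly inside it. Only push them, never pick them up off the bench, and leave the upright socket, the battery cell and everything else standing where they are.

Things in the scene. Friction and masses are not known exactly. Their poses are not given: they have to be found in the camera images.
- nut_a_center (a point): plain steel hexagonal nut lying flat on the bench, 34 mm across the flats, 39.3 mm across the corners, 18 mm high, with a 22 mm through hole, about 90 g; the point is its centre, 9 mm above its underside; z is its bore axis. One of three alike, in a loose row with the socket and the battery cell in any order, neighbours at least 50 mm apart centre to centre
- nut_b_center (a point): plain steel hexagonal nut lying flat on the bench, 34 mm across the flats, 39.3 mm across the corners, 18 mm high, with a 22 mm through hole, about 90 g; the point is its centre, 9 mm above its underside; z is its bore axis. One of three alike, in a loose row with the socket and the battery cell in any order, neighbours at least 50 mm apart centre to centre
- nut_c_center (a point): plain steel hexagonal nut lying flat on the bench, 34 mm across the flats, 39.3 mm across the corners, 18 mm high, with a 22 mm through hole, about 90 g; the point is its centre, 9 mm above its underside; z is its bore axis. One of three alike, in a loose row with the socket and the battery cell in any order, neighbours at least 50 mm apart centre to centre
- nut_a: the same nut as point nut_a_center, with its origin at the centre of its underside
- nut_b: the same nut as point nut_b_center, with its origin at the centre of its underside
- nut_c: the same nut as point nut_c_center, with its origin at the centre of its underside
- pan: aluminium catch pan fixed to the bench left of the nuts: walls 25 mm high, 4 mm thick on three sides, inside 120 mm deep (x) by 160 mm wide (y). Origin at the centre of its floor, at bench height. The open mouth is at its x = -60 mm, facing the nuts (roughly the robot's right); back wall at x = +60 mm, side walls at y = +-80 mm (inner faces). Floor flush with the bench, no lip: parts slide in
- socket: steel wrench socket standing upright among the nuts, 26 mm diameter, 38 mm high, origin at the centre of its underside; leave it standing
- cell: round battery cell, black with a copper band, standing upright among the nuts, 26 mm diameter, 50 mm high, origin at the centre of its underside; leave it standing
- tape: roll of grey tape lying flat beyond the nuts, 70 mm diameter, 24 mm high, origin under its centre; leave alone
- glue: white glue bottle with black cap, 40 mm diameter, 90 mm high, standing beyond the nuts, origin under its centre; leave alone
- driver: screwdriver lying close to the robot, origin under it; leave alone
- wrench: steel wrench lying to the right of the nuts, origin under it; leave alone
- carton: cardboard carton 90 x 70 x 50 mm at the far right, origin under its centre; leave alone
Not all that is in view belongs to the job. Leave any turquoise or yellow look-alike of the socket alone.

How it is judged:
At the end, for the whole second after the job is handed in: All three nuts lie at rest in the pan, each centre at least 17 mm inside the mouth line, between the walls and no more than 24 mm above the bench; the socket and cell are upright (within 0.3 rad), and all bystanders are within 15 mm of where they were (x of nut_a_center in the frame of pan between -0.043 and 0.06 m and y of nut_a_center in the frame of pan between -0.08 and 0.08 m and height (world z) of each of nut_a_center, nut_b_center, nut_c_center below 0.024 m and linear speed of each of nut_a, nut_b, nut_c below 0.02 m/s and x of nut_b_center in the frame of pan between -0.043 and 0.06 m and y of nut_b_center in the frame of pan between -0.08 and 0.08 m and x of nut_c_center in the frame of pan between -0.043 and 0.06 m and y of nut_c_center in the frame of pan between -0.08 and 0.08 m and distance of each of socket, cell, tape, glue, driver, wrench, carton from where it was at the start of the episode below 0.015 m and angle between each of socket, cell's own z axis and vertical below 0.3 rad); the robot touches nothing.
It fails at once if a nut is lifted off the bench (centre more than 24 mm above it; it lies at 9 mm) (height (world z) of any of nut_a_center, nut_b_center, nut_c_center above 0.024 m).
It fails at once if the socket or the cell is tipped (over 0.3 rad) or anything other than the nuts is shifted by more than 15 mm (angle between any of socket, cell's own z axis and vertical above 0.3 rad or distance of any of socket, cell, tape, glue, driver, wrench, carton from where it was at the start of the episode above 0.015 m).
It also fails if it takes over 72 s, if anything falls off the work surface, if the arm or the gripper's body presses on something with over 40 N, if the wrist force passes 120 N, or if a joint passes its speed limit or range.

## Working session

There is one attempt and no reset: what is moved stays moved. The work goes in short steps, Python scripts to look and compute and a tool call to move; the robot and the scene stay as the last step left them, time stands still between calls to the robot, and variables do not carry over. Pictures are saved under pics/ and viewed, at most 10 in all, crops included, and the job is handed in when it is done.

Besides the shell and the picture viewer there is one more tool, called after ">>>" as name([rows], argument=value, ...), one row to a line, values as JSON. arm_command: Moves the arm, as the interface text tells. Shifts and turns lie within -1 to 1; 1 stands for 0.3 m of shift or 0.5 rad of turn. Its arguments: {"type":"object","properties":{"increments":{"type":"array","items":{"type":"array","items":{"type":"array","items":{"type":"number","minimum":-1,"maximum":1}}}}},"required":["increments"]}

```bash
mkdir -p pics
cat > h.py <<'E'
import numpy as np, cv2
from scipy.spatial.transform import Rotation as R
from plant import monitor, vision
def rot(f):
    a=np.array(f["attitude"],float)
    return a if a.shape==(3,3) else (R.from_rotvec(a).as_matrix() if a.size==3 else R.from_quat(a).as_matrix())
def K(f): return np.array([[f["fx"],0,f["cx"]],[0,f["fy"],f["cy"]],[0,0,1.]]),np.array([f["k1"],0,0,0.])
def px2w(f,uv,z):
    k,d=K(f); n=cv2.undistortPoints(np.array(uv,float).reshape(-1,1,2),k,d).reshape(-1,2)
    r=np.c_[n,np.ones(len(n))]@rot(f).T; c=np.array(f["xyz"]); z=np.broadcast_to(z,len(n))
    return c+r*((z-c[2])/r[:,2])[:,None]
def w2px(f,P):
    k,d=K(f); M=rot(f).T
    return cv2.projectPoints(np.array(P,float).reshape(-1,1,3),cv2.Rodrigues(M)[0],-M@np.array(f["xyz"]),k,d)[0].reshape(-1,2)
def save(f,n): cv2.imwrite(n,f["color"][:,:,::-1])
E
python3 - <<'E'
from h import *
print(monitor.read_state())
for n in("top","side"):
    f=vision.grab_frame(n); save(f,f"pics/{n}0.png"); print({k:v for k,v in f.items() if k!="color"})
E
```

```text
{'t': 0.0, 'q': array([ 1.04961905e+00,  3.13431738e-01,  1.49842703e+00, -1.04928964e-05,
        1.33097014e+00, -2.23396584e-01]), 'joint_vel': array([-0.00070395, -0.00080211,  0.00075598, -0.0002719 ,  0.00155149,
        0.0003477 ]), 'joint_efforts': array([-8.85777263e-04, -4.02214336e+01, -2.52273881e+01,  6.94769807e-02,
        3.53022292e-02, -1.09349976e-04]), 'tcp_pos': array([0.1539644 , 0.50174833, 0.30217414]), 'tool_rot': array([-4.65957257e-01, -3.10639974e+00,  1.81445238e-03]), 'contact_force': array([-0.13807808,  0.28088669,  0.84120534]), 'torque': array([ 0.00207961, -0.00785519, -0.02971362]), 'finger_force': 0.0, 'gripper_width': 0.0877656631182392}
{'fx': 475.7252793900064, 'fy': 475.7252793900064, 'cx': 327.00151563144965, 'cy': 251.6015706256573, 'k1': -0.01770410954102214, 'xyz': array([ 0.43986105, -0.05599798,  0.88134211]), 'attitude': array([-2.13402916,  2.1491021 , -0.16380402])}
{'fx': 608.0790649637883, 'fy': 608.0790649637883, 'cx': 310.35676052167474, 'cy': 234.37979218935342, 'k1': 0.06218825941459681, 'xyz': array([ 0.52461776, -0.84347405,  0.62031089]), 'attitude': array([-2.17939498,  0.10355377, -0.03562644])}
```

View pics/top0.png

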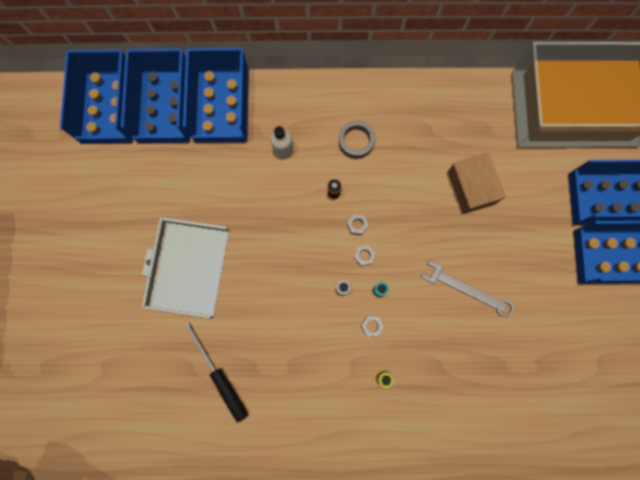

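View pics/side0.png

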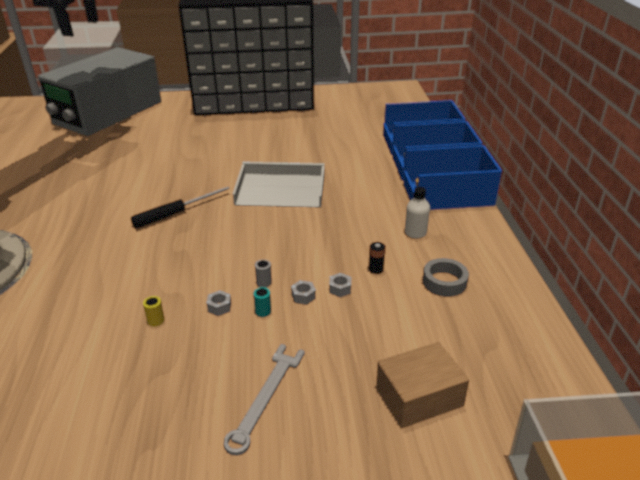

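Top view: nuts near (358,225), (365,255) and (373,326). Socket is at (343,288), cell at (334,188), turquoise look-alike at (381,289). The pan spans (160,220)–(228,318), with its mouth on the right. An enlarged crop will give better pixel positions.

Run:
```python
from h import *
im=cv2.imread("pics/top0.png")
cv2.imwrite("pics/c0.png",cv2.resize(im[175:395,135:405],None,fx=2.9,fy=2.7,interpolation=cv2.INTER_CUBIC))
f=vision.grab_frame("top")
names=["nutN1","nutN2","nutN3","sockettop","celltop","turqtop","yelltop","panFL","panFR","panBL","panBR","wr","wr2","drv tip"]
uv=[(358,225),(365,255),(373,326),(343,287.5),(335,184),(381.5,288.5),(386,379),(228,229),(211,317),(162,220),(145,309),(424,278),(438,264),(190,325)]
z=[.018]*3+[.038,.05,.038,.038]+[.025]*4+[.005]*3
for n,p in zip(names,px2w(f,uv,z)): print(n,p.round(4))
```

```text
nutN1 [ 0.6225 -0.1139  0.018 ]
nutN2 [ 0.5663 -0.1257  0.018 ]
nutN3 [ 0.4375 -0.1377  0.018 ]
sockettop [ 0.5054 -0.084   0.038 ]
celltop [ 0.6917 -0.0714  0.05  ]
turqtop [ 0.5031 -0.1522  0.038 ]
yelltop [ 0.3469 -0.1563  0.038 ]
panFL [0.6153 0.1254 0.025 ]
panFR [0.4553 0.152  0.025 ]
panBL [0.6332 0.2479 0.025 ]
panBR [0.4702 0.2711 0.025 ]
wr [ 0.5244 -0.2351  0.005 ]
wr2 [ 0.5503 -0.2621  0.005 ]
drv tip [0.4414 0.1948 0.005 ]
```

View pics/c0.png

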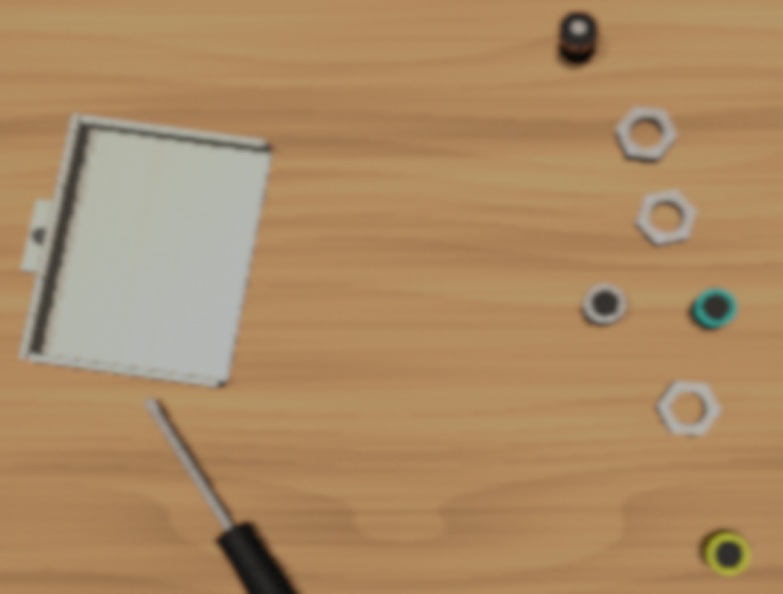

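```bash
cat > go.py <<'E'
# usage: go.py "x y z heading_deg" ... -> row numbers from current pose (tool x heading, tool down)
import sys; from h import *
s=monitor.read_state(); M=R.from_rotvec(s["tool_rot"]).as_matrix(); p=s["tcp_pos"]
print("t",round(s["t"],2),"p",p.round(4),"head",np.degrees(np.arctan2(M[1,0],M[0,0])).round(1),"F",s["contact_force"].round(1),"w",round(s["gripper_width"],4))
for a in sys.argv[1:]:
    x,y,z,h=map(float,a.split()); h=np.radians(h)
    T=np.array([[np.cos(h),np.sin(h),0],[np.sin(h),-np.cos(h),0],[0,0,-1]])
    print(np.r_[M.T@(np.array([x,y,z])-p)/.3, R.from_matrix(M.T@T).as_rotvec()/.5].round(3).tolist())
E
python3 go.py "0.35 0.30 0.27 136" "0.628 -0.16 0.2 96"
```

```text
t 0.15 p [0.154  0.5018 0.3023] head 162.9 F [0.  0.6 0.3] w 0.0882
[-0.822, -0.451, 0.108, -0.002, 0.0, 0.94]
[-2.158, -1.645, 0.342, -0.002, 0.001, 2.337]
```

>>> arm_command([
  [[-0.82,-0.45,0.1,0,0,0.94,-0.7],[-0.82,-0.45,0.1,0,0,0.94,-0.7],[-0.82,-0.45,0.1,0,0,0.94,-0.7],[-0.82,-0.45,0.1,0,0,0.94,-0.7],[-0.82,-0.45,0.1,0,0,0.94,-0.7],[-0.82,-0.45,0.1,0,0,0.94,-0.7],[-0.82,-0.45,0.1,0,0,0.94,-0.7],[-0.82,-0.45,0.1,0,0,0.94,-0.7],[-0.82,-0.45,0.1,0,0,0.94,-0.7]],
])

```text
t: 0.9
tcp_pos: [0.3502, 0.2998, 0.2724]
tool_rot: [-1.181, -2.911, 0.001]
contact_force: [0.7, 1.1, 0.2]
gripper_width: 0.0304
finger_force: 0.0
```

```bash
python3 go.py "0.5 0.08 0.2 111"
```

```text
t 0.9 p [0.3502 0.2998 0.2724] head 135.8 F [0.7 1.1 0.2] w 0.0304
[-0.869, -0.178, 0.241, -0.002, -0.001, 0.867]
```

>>> arm_command([
  [[-0.87,-0.18,0.24,0,0,0.87,-0.7],[-0.87,-0.18,0.24,0,0,0.87,-0.7],[-0.87,-0.18,0.24,0,0,0.87,-0.7],[-0.87,-0.18,0.24,0,0,0.87,-0.7],[-0.87,-0.18,0.24,0,0,0.87,-0.7],[-0.87,-0.18,0.24,0,0,0.87,-0.7],[-0.87,-0.18,0.24,0,0,0.87,-0.7],[-0.87,-0.18,0.24,0,0,0.87,-0.7],[-0.87,-0.18,0.24,0,0,0.87,-0.7]],
])

```text
t: 1.65
tcp_pos: [0.4998, 0.081, 0.2003]
tool_rot: [-1.777, -2.589, 0.0]
contact_force: [0.4, 0.9, 0.4]
gripper_width: 0.0132
finger_force: 0.0
```

```bash
python3 go.py "0.628 -0.16 0.18 96" "0.628 -0.16 0.07 96"
```

```text
t 1.65 p [0.4998 0.081  0.2003] head 111.1 F [0.4 0.9 0.4] w 0.0132
[-0.903, 0.11, 0.067, -0.002, -0.001, 0.526]
[-0.904, 0.11, 0.434, -0.002, -0.001, 0.526]
```

>>> arm_command([
  [[-0.9,0.11,0.067,0,0,0.526,-0.7],[-0.9,0.11,0.067,0,0,0.526,-0.7],[-0.9,0.11,0.067,0,0,0.526,-0.7],[-0.9,0.11,0.067,0,0,0.526,-0.7],[-0.9,0.11,0.067,0,0,0.526,-0.7],[-0.9,0.11,0.067,0,0,0.526,-0.7],[-0.9,0.11,0.067,0,0,0.526,-0.7],[-0.9,0.11,0.067,0,0,0.526,-0.7],[-0.9,0.11,0.067,0,0,0.526,-0.7],[-0.9,0.11,0.067,0,0,0.526,-0.7]],
])

```text
t: 2.48
tcp_pos: [0.6278, -0.157, 0.181]
tool_rot: [-2.099, -2.337, -0.0]
contact_force: [0.2, 0.8, 0.2]
gripper_width: 0.0133
finger_force: 0.0
```

```bash
python3 - <<'E'
from h import *
f=vision.grab_frame("side"); save(f,"pics/s1.png")
cv2.imwrite("pics/s1c.png",cv2.resize(f["color"][180:380,130:480,::-1],None,fx=2.2,fy=2.2))
E
python3 go.py "0.628 -0.16 0.07 96"
```

```text
t 2.53 p [ 0.6277 -0.1571  0.1812] head 96.2 F [-1.3  0.4  0.4] w 0.0132
[-0.01, -0.0, 0.371, 0.0, -0.001, 0.006]
```

View pics/s1c.png

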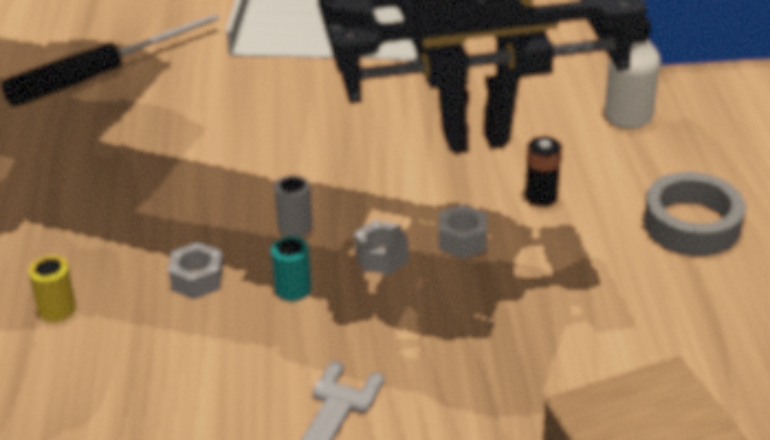

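The side view shows the two fingers above nut 1's area and centred on it sideways, with a small gap between them. The socket, the cell and their neighbours are clear. I'll go down behind nut 1.

>>> arm_command([
  [[-0.01,0,0.1,0,0,0,-0.7],[-0.01,0,0.2,0,0,0,-0.7],[-0.01,0,0.3,0,0,0,-0.7],[-0.01,0,0.35,0,0,0,-0.7],[-0.01,0,0.37,0,0,0,-0.7],[-0.01,0,0.37,0,0,0,-0.7],[-0.01,0,0.37,0,0,0,-0.7]],
])

```text
t: 3.12
tcp_pos: [0.6286, -0.1618, 0.071]
tool_rot: [2.1, 2.335, 0.001]
contact_force: [-0.2, -0.4, -0.5]
gripper_width: 0.0135
finger_force: 0.0
```

```bash
python3 go.py "0.607 0.04 0.07 96" "0.592 0.176 0.07 96"
```

```text
t 3.12 p [ 0.6286 -0.1618  0.071 ] head 96.1 F [-0.2 -0.4 -0.5] w 0.0135
[0.677, -0.0, 0.003, 0.003, 0.002, 0.003]
[1.133, -0.002, 0.002, 0.003, 0.002, 0.003]
```

>>> arm_command([
  [[0.03,0,0,0,0,0,-0.7],[0.05,0,0,0,0,0,-0.7],[0.07,0,0,0,0,0,-0.7],[0.1,0,0,0,0,0,-0.7],[0.14,0,0,0,0,0,-0.7],[0.18,0,0,0,0,0,-0.7],[0.22,0,0,0,0,0,-0.7],[0.26,0,0,0,0,0,-0.7],[0.3,0,0,0,0,0,-0.7],[0.34,0,0,0,0,0,-0.7],[0.38,0,0,0,0,0,-0.7],[0.42,0,0,0,0,0,-0.7],[0.46,0,0,0,0,0,-0.7],[0.5,0,0,0,0,0,-0.7],[0.54,0,0,0,0,0,-0.7],[0.58,0,0,0,0,0,-0.7],[0.61,0,0,0,0,0,-0.7],[0.64,0,0,0,0,0,-0.7],[0.66,0,0,0,0,0,-0.7],[0.67,0,0,0,0,0,-0.7]],
])

```text
t: 4.78
tcp_pos: [0.6069, 0.0383, 0.0696]
tool_rot: [-2.101, -2.335, 0.0]
contact_force: [0.1, -1.0, 1.2]
gripper_width: 0.0132
finger_force: 0.7
```

```bash
python3 - <<'E'
from h import *
f=vision.grab_frame("top"); cv2.imwrite("pics/t2c.png",cv2.resize(f["color"][175:395,135:405,::-1],None,fx=2.9,fy=2.7,interpolation=cv2.INTER_CUBIC))
E
python3 go.py "0.592 0.176 0.07 96"
```

```text
t 4.83 p [0.6069 0.0384 0.0696] head 96.1 F [1.1 1.2 0.3] w 0.0132
[0.462, -0.001, -0.001, -0.0, -0.0, 0.002]
```

View pics/t2c.png

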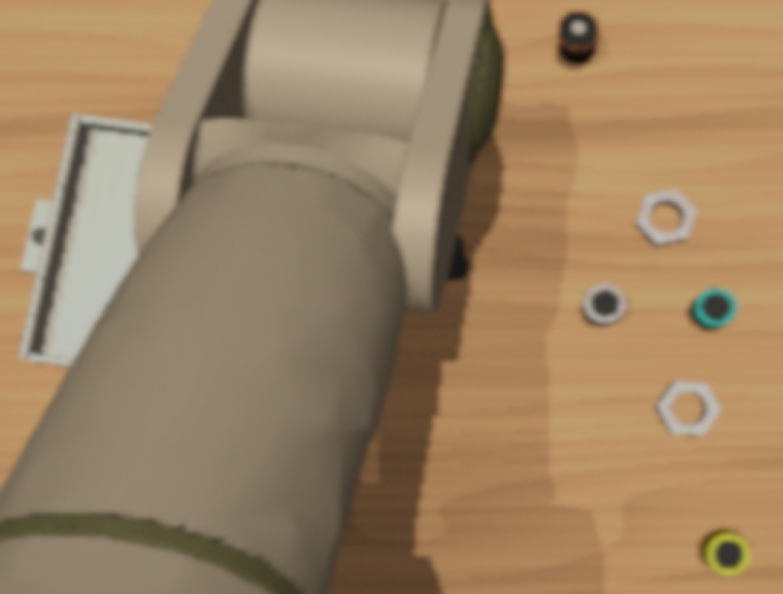

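Nut 1 has left its place and is hidden under the arm; everything else is where it was. I'll push on into the pan.

>>> arm_command([
  [[0.03,0,0,0,0,0,-0.7],[0.06,0,0,0,0,0,-0.7],[0.1,0,0,0,0,0,-0.7],[0.14,0,0,0,0,0,-0.7],[0.18,0,0,0,0,0,-0.7],[0.22,0,0,0,0,0,-0.7],[0.26,0,0,0,0,0,-0.7],[0.3,0,0,0,0,0,-0.7],[0.34,0,0,0,0,0,-0.7],[0.37,0,0,0,0,0,-0.7],[0.4,0,0,0,0,0,-0.7],[0.42,0,0,0,0,0,-0.7],[0.44,0,0,0,0,0,-0.7],[0.45,0,0,0,0,0,-0.7],[0.46,0,0,0,0,0,-0.7],[0.46,0,0,0,0,0,-0.7],[0.43,0,0,0,0,0,-0.7],[0.4,0,0,0,0,0,-0.7]],
])

```text
t: 6.33
tcp_pos: [0.5946, 0.156, 0.0696]
tool_rot: [2.101, 2.335, -0.0]
contact_force: [-1.0, -0.4, 0.2]
gripper_width: 0.0133
finger_force: 0.0
```

```bash
python3 go.py "0.593 0.16 0.18 94" "0.58 -0.05 0.18 94" "0.57 -0.17 0.18 94"
```

```text
t 6.33 p [0.5946 0.156  0.0696] head 96.0 F [-1.  -0.4  0.2] w 0.0133
[0.014, -0.004, -0.368, 0.0, 0.0, 0.071]
[-0.678, -0.12, -0.368, 0.0, 0.0, 0.071]
[-1.072, -0.196, -0.368, 0.0, 0.0, 0.071]
```

>>> arm_command([
  [[0,0,-0.12,0,0,0,-0.7],[0,0,-0.25,0,0,0,-0.7],[0,0,-0.37,0,0,0,-0.7],[-0.1,-0.02,-0.37,0,0,0.04,-0.7],[-0.24,-0.05,-0.37,0,0,0.04,-0.7],[-0.38,-0.08,-0.37,0,0,0.04,-0.7],[-0.52,-0.1,-0.37,0,0,0.04,-0.7],[-0.68,-0.12,-0.37,0,0,0.04,-0.7],[-0.82,-0.14,-0.37,0,0,0.04,-0.7],[-0.95,-0.17,-0.37,0,0,0.04,-0.7],[-0.98,-0.18,-0.37,0,0,0.04,-0.7],[-0.98,-0.18,-0.37,0,0,0.04,-0.7]],
])

```text
t: 7.33
tcp_pos: [0.5705, -0.1464, 0.1806]
tool_rot: [2.131, 2.307, -0.001]
contact_force: [0.1, 0.1, -1.2]
gripper_width: 0.0132
finger_force: 0.0
```

```bash
python3 - <<'E'
from h import *
f=vision.grab_frame("top"); cv2.imwrite("pics/t3c.png",cv2.resize(f["color"][175:395,135:405,::-1],None,fx=2.9,fy=2.7,interpolation=cv2.INTER_CUBIC))
E
python3 go.py "0.5695 -0.169 0.18 94.7" "0.5695 -0.169 0.07 94.7"
```

```text
t 7.38 p [ 0.5709 -0.144   0.1806] head 94.6 F [0.2 0.5 0.2] w 0.0134
[-0.083, -0.011, 0.002, -0.0, 0.0, -0.002]
[-0.083, -0.011, 0.369, -0.0, 0.0, -0.002]
```

View pics/t3c.png

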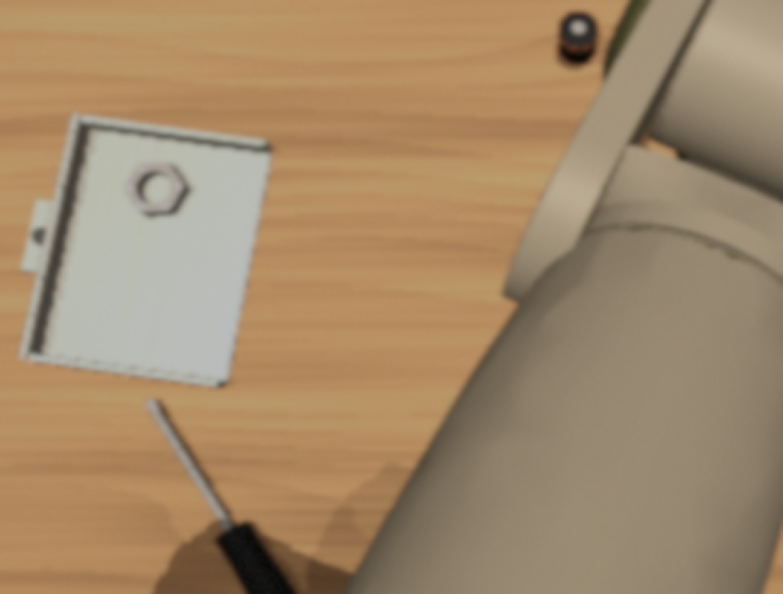

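Nut 1 lies well inside the pan, at crop pixel (160,189). Next is nut 2.

>>> arm_command([
  [[-0.05,-0.01,0,0,0,0,-0.7],[-0.083,-0.01,0,0,0,0,-0.7],[-0.083,-0.01,0.1,0,0,0,-0.7],[-0.083,-0.01,0.2,0,0,0,-0.7],[-0.083,-0.01,0.3,0,0,0,-0.7],[-0.083,-0.01,0.35,0,0,0,-0.7],[-0.083,-0.01,0.37,0,0,0,-0.7],[-0.083,-0.01,0.37,0,0,0,-0.7],[-0.083,-0.01,0.37,0,0,0,-0.7]],
])

```text
t: 8.13
tcp_pos: [0.5713, -0.1665, 0.0705]
tool_rot: [2.124, 2.313, 0.001]
contact_force: [0.4, 0.7, 0.5]
gripper_width: 0.0135
finger_force: 0.0
```

```bash
python3 go.py "0.5515 0.04 0.07 94.7" "0.5425 0.153 0.07 94.7"
```

```text
t 8.13 p [ 0.5713 -0.1665  0.0705] head 94.9 F [0.4 0.7 0.5] w 0.0135
[0.691, -0.007, 0.001, 0.002, 0.001, 0.007]
[1.069, -0.005, 0.001, 0.002, 0.001, 0.007]
```

>>> arm_command([
  [[0.03,0,0,0,0,0,-0.7],[0.05,0,0,0,0,0,-0.7],[0.07,0,0,0,0,0,-0.7],[0.1,0,0,0,0,0,-0.7],[0.14,0,0,0,0,0,-0.7],[0.18,0,0,0,0,0,-0.7],[0.22,0,0,0,0,0,-0.7],[0.26,0,0,0,0,0,-0.7],[0.3,0,0,0,0,0,-0.7],[0.34,0,0,0,0,0,-0.7],[0.38,0,0,0,0,0,-0.7],[0.42,0,0,0,0,0,-0.7],[0.46,0,0,0,0,0,-0.7],[0.5,0,0,0,0,0,-0.7],[0.54,0,0,0,0,0,-0.7],[0.58,0,0,0,0,0,-0.7],[0.61,0,0,0,0,0,-0.7],[0.64,0,0,0,0,0,-0.7],[0.66,0,0,0,0,0,-0.7],[0.67,0,0,0,0,0,-0.7]],
])

```text
t: 9.8
tcp_pos: [0.5535, 0.0348, 0.0696]
tool_rot: [-2.124, -2.314, 0.0]
contact_force: [-1.0, -1.6, 1.5]
gripper_width: 0.0134
finger_force: 0.7
```

>>> arm_command([
  [[0.03,0,0,0,0,0,-0.7],[0.06,0,0,0,0,0,-0.7],[0.1,0,0,0,0,0,-0.7],[0.14,0,0,0,0,0,-0.7],[0.18,0,0,0,0,0,-0.7],[0.22,0,0,0,0,0,-0.7],[0.26,0,0,0,0,0,-0.7],[0.3,0,0,0,0,0,-0.7],[0.34,0,0,0,0,0,-0.7],[0.36,0,0,0,0,0,-0.7],[0.38,0,0,0,0,0,-0.7],[0.39,0,0,0,0,0,-0.7],[0.4,0,0,0,0,0,-0.7],[0.4,0,0,0,0,0,-0.7],[0.37,0,0,0,0,0,-0.7],[0.34,0,0,0,0,0,-0.7]],
])

```text
t: 11.13
tcp_pos: [0.545, 0.1348, 0.0695]
tool_rot: [-2.125, -2.314, 0.0]
contact_force: [-0.7, -0.2, -0.2]
gripper_width: 0.0137
finger_force: 0.0
```

```bash
python3 go.py "0.544 0.14 0.18 79" "0.46 -0.1 0.18 79" "0.4292 -0.181 0.18 79"
```

```text
t 11.13 p [0.545  0.1348 0.0695] head 94.9 F [-0.7 -0.2 -0.2] w 0.0137
[0.018, -0.002, -0.368, -0.0, 0.0, 0.555]
[-0.756, -0.349, -0.368, -0.0, 0.0, 0.555]
[-1.016, -0.474, -0.368, -0.0, 0.0, 0.555]
```

>>> arm_command([
  [[0,0,-0.12,0,0,0,-0.7],[0,0,-0.25,0,0,0,-0.7],[0,0,-0.37,0,0,0,-0.7],[-0.11,-0.05,-0.37,0,0,0.1,-0.7],[-0.22,-0.1,-0.37,0,0,0.25,-0.7],[-0.34,-0.16,-0.37,0,0,0.4,-0.7],[-0.46,-0.21,-0.37,0,0,0.555,-0.7],[-0.58,-0.27,-0.37,0,0,0.555,-0.7],[-0.7,-0.32,-0.37,0,0,0.555,-0.7],[-0.82,-0.38,-0.37,0,0,0.555,-0.7],[-0.92,-0.43,-0.37,0,0,0.555,-0.7],[-0.99,-0.47,-0.37,0,0,0.555,-0.7],[-0.99,-0.47,-0.37,0,0,0.555,-0.7],[-0.99,-0.47,-0.37,0,0,0.555,-0.7]],
])

```text
t: 12.3
tcp_pos: [0.429, -0.1738, 0.1806]
tool_rot: [-2.428, -1.993, -0.0]
contact_force: [0.8, 0.9, -0.3]
gripper_width: 0.0129
finger_force: 0.0
```

```bash
python3 - <<'E'
from h import *
f=vision.grab_frame("top"); cv2.imwrite("pics/t4c.png",cv2.resize(f["color"][175:395,135:405,::-1],None,fx=2.9,fy=2.7,interpolation=cv2.INTER_CUBIC))
E
python3 go.py "0.429 -0.181 0.18 79" "0.429 -0.181 0.07 79"
```

```text
t 12.35 p [ 0.4294 -0.1728  0.1806] head 78.9 F [0.2 0.6 0.5] w 0.0132
[-0.027, 0.004, 0.002, -0.0, -0.001, -0.005]
[-0.027, 0.004, 0.369, -0.0, -0.001, -0.005]
```

View pics/t4c.png

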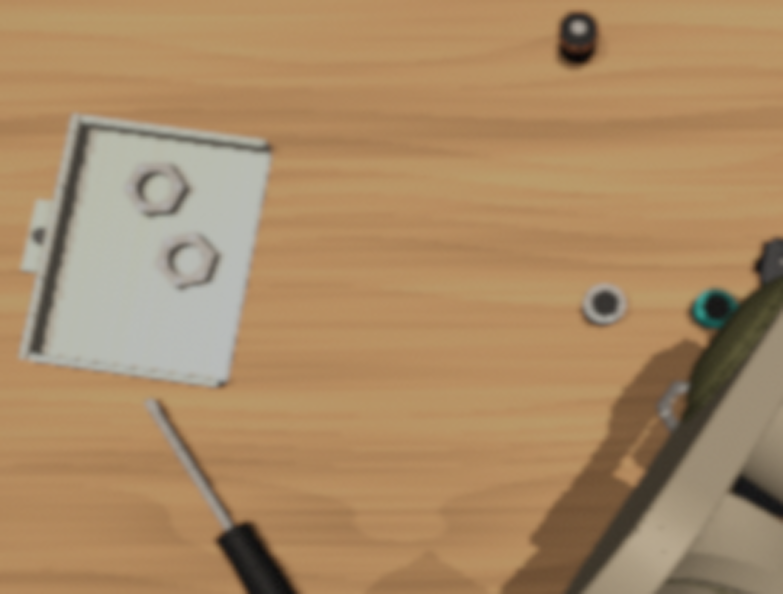

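Nut 2 is inside the pan too, at crop pixel (190,261), and the socket and cell have not moved. Next is nut 3.

>>> arm_command([
  [[-0.027,0,0,0,0,0,-0.7],[-0.027,0,0.1,0,0,0,-0.7],[-0.027,0,0.2,0,0,0,-0.7],[-0.027,0,0.3,0,0,0,-0.7],[-0.027,0,0.35,0,0,0,-0.7],[-0.027,0,0.37,0,0,0,-0.7],[-0.027,0,0.37,0,0,0,-0.7],[-0.027,0,0.37,0,0,0,-0.7]],
])

```text
t: 13.02
tcp_pos: [0.4287, -0.1803, 0.0703]
tool_rot: [2.423, 1.998, 0.0]
contact_force: [0.1, -0.2, 1.3]
gripper_width: 0.0131
finger_force: 0.0
```

```bash
python3 go.py "0.467 0.015 0.07 79" "0.494 0.158 0.07 79"
```

```text
t 13.02 p [ 0.4287 -0.1803  0.0703] head 79.0 F [ 0.1 -0.2  1.3] w 0.0131
[0.664, 0.001, 0.001, 0.002, 0.001, 0.001]
[1.149, -0.001, 0.0, 0.002, 0.001, 0.001]
```

>>> arm_command([
  [[0.03,0,0,0,0,0,-0.7],[0.05,0,0,0,0,0,-0.7],[0.07,0,0,0,0,0,-0.7],[0.1,0,0,0,0,0,-0.7],[0.14,0,0,0,0,0,-0.7],[0.18,0,0,0,0,0,-0.7],[0.22,0,0,0,0,0,-0.7],[0.26,0,0,0,0,0,-0.7],[0.3,0,0,0,0,0,-0.7],[0.34,0,0,0,0,0,-0.7],[0.38,0,0,0,0,0,-0.7],[0.42,0,0,0,0,0,-0.7],[0.46,0,0,0,0,0,-0.7],[0.5,0,0,0,0,0,-0.7],[0.54,0,0,0,0,0,-0.7],[0.58,0,0,0,0,0,-0.7],[0.61,0,0,0,0,0,-0.7],[0.64,0,0,0,0,0,-0.7],[0.66,0,0,0,0,0,-0.7],[0.67,0,0,0,0,0,-0.7]],
])

```text
t: 14.68
tcp_pos: [0.4667, 0.0177, 0.0697]
tool_rot: [2.424, 1.999, 0.0]
contact_force: [-0.1, -2.0, 1.7]
gripper_width: 0.0133
finger_force: 1.0
```

>>> arm_command([
  [[0.03,0,0,0,0,0,-0.7],[0.06,0,0,0,0,0,-0.7],[0.1,0,0,0,0,0,-0.7],[0.14,0,0,0,0,0,-0.7],[0.18,0,0,0,0,0,-0.7],[0.22,0,0,0,0,0,-0.7],[0.26,0,0,0,0,0,-0.7],[0.3,0,0,0,0,0,-0.7],[0.34,0,0,0,0,0,-0.7],[0.38,0,0,0,0,0,-0.7],[0.42,0,0,0,0,0,-0.7],[0.44,0,0,0,0,0,-0.7],[0.46,0,0,0,0,0,-0.7],[0.47,0,0,0,0,0,-0.7],[0.47,0,0,0,0,0,-0.7],[0.44,0,0,0,0,0,-0.7],[0.41,0,0,0,0,0,-0.7]],
])

```text
t: 16.1
tcp_pos: [0.4899, 0.1369, 0.0695]
tool_rot: [-2.424, -1.998, 0.0]
contact_force: [0.4, 0.6, 0.4]
gripper_width: 0.0129
finger_force: 0.0
```

>>> arm_command([
  [[0,0,-0.12,0,0,0,-0.7],[0,0,-0.25,0,0,0,-0.7],[0,0,-0.37,0,0,0,-0.7],[-0.12,0,-0.4,0,0,0,-0.7],[-0.25,0,-0.4,0,0,0,-0.7],[-0.38,0,-0.4,0,0,0,-0.7],[-0.5,0,-0.4,0,0,0,-0.7],[-0.62,0,-0.4,0,0,0,-0.7],[-0.75,0,-0.4,0,0,0,-0.7],[-0.85,0,-0.4,0,0,0,-0.7],[-0.9,0,-0.4,0,0,0,-0.7],[-0.9,0,-0.4,0,0,0,-0.7]],
])

```text
t: 17.1
tcp_pos: [0.4374, -0.1306, 0.1896]
tool_rot: [2.429, 1.991, -0.0]
contact_force: [-0.6, 0.9, -0.5]
gripper_width: 0.0131
finger_force: 0.0
```

```bash
python3 - <<'E'
from h import *
f=vision.grab_frame("top"); cv2.imwrite("pics/t5c.png",cv2.resize(f["color"][175:395,135:405,::-1],None,fx=2.9,fy=2.7,interpolation=cv2.INTER_CUBIC))
E
python3 go.py
```

```text
t 17.15 p [ 0.4376 -0.129   0.1895] head 78.8 F [-0.3  0.4 -0.1] w 0.0132
```

View pics/t5c.png

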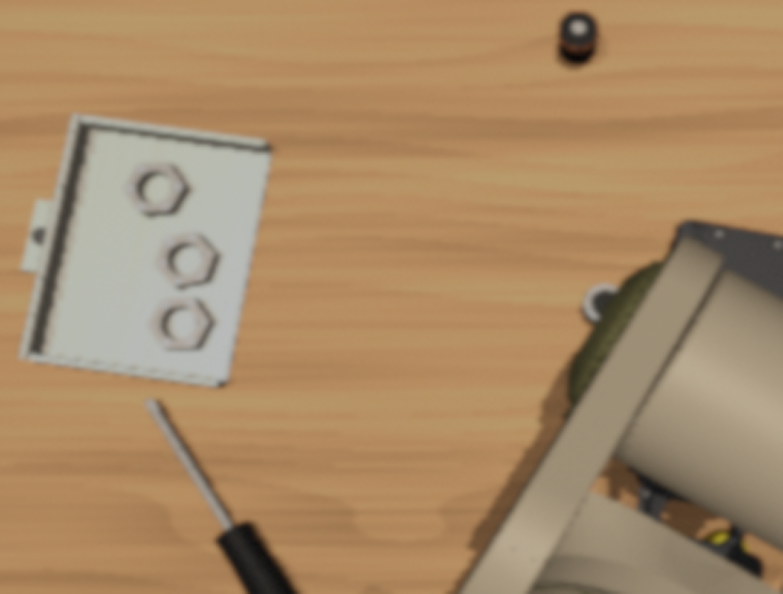

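All three nuts lie in the pan at crop pixels (160,189), (190,261) and (186,323), with room to the mouth line. The socket and cell are in place, and the arm is up and touching nothing.

```bash
python3 -c "
from plant import close_job
print(close_job())"
```

```text
the job is handed in; nothing more can be done
None
```

All three nuts were swept into the catch pan, the last pictures showed no bystander moved, and the job was handed in at about 17 s; the hand-in returned no verdict.

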